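# Feed a pipette tip box down the loading lane

### The arm

A 6-joint arm with a two-finger parallel gripper is mounted at the origin on a cart in front of the work surface, level with it; the furniture and walls round the work are solid. World frame = base frame: x ahead of the robot, y to its left, z up, the work surface at z = 0. Lengths are in m, angles in rad, forces in N, time in s.
With the tool pointing down it reaches from about 0.3 to 0.875 m from the base axis. Payload 4.2 kg.
Tool frame: the origin (TCP) lies midway between the tips of the shut fingers; the grasp point (between the pads) lies 19 mm behind it; z points along the fingers, y is the direction in which the jaws open and shut (so a half turn about z gives the same grasp; the last joint's range is limited). The gripper opens to 85 mm and grips with 20 to 120 N. Pads are 22 mm wide; open, the fingers measure 114 mm over their backs; the gripper's body (76 mm by 85 mm) begins 54 mm behind the grasp point. The pads swing forward as they close: fully open they stand 13 mm farther back than shut.
Start: joints at [1.33, 0.32, 1.565, -0, 1.257, -0.02], TCP at [0.126, 0.561, 0.231] pointing down, gripper open.
Joint ranges: [-3.11, 3.11], [-0.84, 2.01], [0.21, 2.61], [-1.34, 4.49], [0.05, 2.63], [-2.56, 2.56]. Speed limits (rad/s): [2.57, 2.57, 3.14, 3.14, 3.14, 3.14].

### API

Orientations are given as a 3x3 rotation matrix whose columns are the frame's x, y, z axes.
In Python, from station import arm gives the robot as it stands.
- The arm moves only by the tool drive_tool, never from a script. Its argument "steps" is a list that holds one entry, the list of rows, each a list of 7 numbers: the finger opening in cm, from 0 to 8.54, then the shift along the tool's x, y, z in cm, then the turn, a rotation vector about the tool's x, y, z in rad. A call has 1 to 5 rows; each row shifts and turns the commanded pose from where the row before left it, along the tool's axes as they then stand; what a row does not reach is not made up. A row lasts 1/12 s, in which the tool goes at most 41.7 mm and 7.16 degrees, less where a joint would pass 70% of its speed; a pose out of reach is approached as far as the arm can. A call is refused whole if a number of a shift passes 4.17 or a number of a turn 0.125, either way. A call with a gripper value outside its range is refused whole. The fingers move at their own pace and stop on an object; the grip force is fixed at half the most. Time passes only in rows, so rows that do not move let the fingers close. It gives the time, the measured TCP pose, the force and the opening at its end, in the units of the state.
- arm.observe(): the state, without advancing time (a new reading comes with each control period).
- arm.grab_frame(name): name is "scene" or "top" or "wrist"; returns a dict with "pixels" (400x640x3 uint8, red, green, blue), "range_z" (400x640 float32, m along the optical axis (not along the pixel's ray), 0 where there is no reading), "fovy" (degrees; the focal length in pixels is half the picture's height over the tangent of half this angle, whatever the lens; pixels are square), "cx", "cy" (the principal point, pixels), "R" (3x3) and "t" (3): a world point X has camera coordinates R X + t; the wrist camera has in their place "tool_from_camera" (4x4, takes a point from camera to tool coordinates, whose origin is the TCP and whose axes are the flange's). Camera axes: x right, y down, z forward; pixel columns grow to the right and rows downward; lengths in m; the calibration is good to about 2 mm. A picture is of the moment at which its call begins: read the wrist's pose just before it.
- arm.hand_in(): hands the job in, once; it reports no verdict.
The state is a dict: "clock": time; "joint_positions": joint angles; "dq": joint speeds; "joint_torque": joint torques, N m; "tcp_pos": TCP position; "tool_rot": TCP orientation; "force": force on the tool from outside, world axes, zero at the start; "wrist_torque": the same for the moment, N m; "finger_gap": finger opening in m.
Only numpy, scipy, OpenCV 4.12 (cv2) and the standard library are available. Lean on these libraries where they do the work, as an engineer would, in place of code of your own. Each camera call takes 0.05 s, during which the arm holds its last target. There are 200 camera calls.

### The job

Push the pipette tip box that stands before the mouth of the low metal lane down the lane between its two guide rails until it sits flush against the stop at the far end, then leave it there and move clear. Neither the box nor the robot may touch either rail. Only push the box with the fingers, flat on the worktop, never lifting or tipping it, and leave the tube block, the timer and the petri dish beside the lane where they are.

Things in the scene. Friction and masses are not known exactly. Their poses are not given: they have to be found in the camera images.
- tip_box: Closed pipette tip box, blue below, clear lid; 80 mm along its x, 118 mm along its y (across the lane), 67 mm high, about 0.17 kg. Loose on the worktop before the lane's mouth. Origin: centre of its underside, z up. Its x axis points away from the stop: push on the flat +x face, 40 mm from the origin. A 5 mm lid lip on the -x side leads and passes over the stop.
- lane: Low U-shaped feed lane fixed on the worktop, its floor the bare worktop. Origin at z = 0 in the middle of the mouth; +x down the lane to the stop, +y to the left rail. 140 mm between rails, 200 mm long. Stop: steel bar 18 mm high, face at lane x = 200 mm; the box touches it with its origin at lane x = 160 mm. Box starts at lane x -140 to -110 mm, y within 25 mm, turned up to 0.2 rad.
- lane_end (a point): Point on the worktop in the middle of the stop's face, lane x = 200 mm; axes as the lane's. The worktop lies in a hood: its glass front is slid up (lower edge z = 1.06 m at x = 0.22 m, fascia behind it at x = 0.25 m from z = 0.89 m up), and its right side is a glass wall at y = -0.17 m from x = 0.26 m onwards, 0.88 m high: come in through the open front.
- rail_left: Fixed dark steel guide rail, 18 mm high, 6 mm thick, inner face at lane y = +70 mm, lane x = 0 to 200 mm; outside it a foot 18 mm wide, 3 mm high. Its mouth end flares outwards from lane x = 0 to -30 mm, to about 79 mm from the centre line. Origin and axes as the lane's. Must not be touched.
- rail_right: The same rail mirrored at the lane's -y side, inner face at lane y = -70 mm. Origin and axes as the lane's. Must not be touched.
- tube_block: Loose orange block for small tubes, 60 x 110 x 26 mm, outside the left rail, about 150 mm from the lane's centre line. Origin at the centre of its underside. Leave alone.
- bench_timer: Loose bench timer standing on edge, 26 x 62 x 62 mm high, outside the right rail, about 135 mm from the lane's centre line. Origin at the centre of its underside. Leave alone.
- loose_dish: Loose white petri dish, 102 mm across, 17 mm high, beside the box's starting place on the lane's +y side, about 190 mm from the lane's centre line. Origin at the centre of its underside. Leave alone.
Things that resemble listed ones, but are neither listed nor needed, are in the scene too. What is shaped like the tip_box but pink or red is not meant.

How it is judged:
On the way:
1. the box has entered the lane, square between the rails (x of tip_box in the frame of lane between 0.04 and 0.14 m and y of tip_box in the frame of lane between -0.011 and 0.011 m and height (world z) of tip_box below 0.004 m), for 0.1 s.
At the end, for the whole second after the job is handed in: The box stands flat and at rest at the end of the lane: its origin within 4 mm of lane x = 160 mm (where it touches the stop), within 11 mm of the centre line, its x axis within 0.06 rad of the lane's; the robot is clear (x of tip_box in the frame of lane between 0.156 and 0.164 m and y of tip_box in the frame of lane between -0.011 and 0.011 m and angle between the x axis of tip_box and the x axis of lane, either way round below 0.06 rad and height (world z) of tip_box below 0.004 m and angle between tip_box's own z axis and vertical below 0.05 rad and linear speed of tip_box below 0.01 m/s).
It fails at once if a guide rail is touched (more than 0.3 N) by the box, the robot or anything else (contact force between anything else and rail_left above 0.3 N or contact force between anything else and rail_right above 0.3 N).
It fails at once if the box is lifted more than 6 mm (height (world z) of tip_box above 0.006 m).
It fails at once if the box is tipped more than 0.12 rad (angle between tip_box's own z axis and vertical above 0.12 rad).
It fails at once if the tube block, the timer or the petri dish is moved more than 15 mm (distance of any of tube_block, bench_timer, loose_dish from where it was at the start of the episode above 0.015 m).
It also fails if it takes over 72 s, if anything falls off the work surface, if the arm or the gripper's body presses on something with over 40 N, if the wrist force passes 120 N, or if a joint passes its speed limit or range.

## Working session

There is one attempt and no reset: what is moved stays moved. The work goes in short steps, Python scripts to look and compute and a tool call to move; the robot and the scene stay as the last step left them, time stands still between calls to the robot, and variables do not carry over. Pictures are saved under pics/ and viewed, on a budget of 10 in all, crops included, one or two more only if the job needs it, and the job is handed in when it is done.

Besides the shell and the picture viewer there is one more tool, called by a JSON object that holds its "fn" and its "kwargs", one argument or row to a line. drive_tool: Moves the arm, as the interface text tells. Its arguments: {"type":"object","properties":{"steps":{"type":"array","items":{"type":"array","items":{"type":"array","items":{"type":"number"}}}}},"required":["steps"]}

```bash
ls; mkdir -p pics; python3 - <<'E'
from station import arm
import cv2,numpy as np
s=arm.observe()
for k in s: print(k,np.round(s[k],3).tolist())
for n in("scene","top"):
    f=arm.grab_frame(n); cv2.imwrite(f"pics/{n}0.png",f["pixels"][:,:,::-1]); np.savez(f"{n}0.npz",**f)
    print(n,f["fovy"],f["cx"],f["cy"],f["R"].tolist(),f["t"])
E
```

```text
pics
clock 0.0
joint_positions [1.33, 0.32, 1.566, -0.0, 1.257, -0.02]
dq [0.002, -0.0, -0.001, 0.001, 0.001, -0.002]
joint_torque [-0.0, -41.552, -23.416, 0.0, 0.008, 0.0]
tcp_pos [0.126, 0.561, 0.231]
tool_rot [[-0.976, 0.219, -0.0], [0.219, 0.976, -0.002], [0.0, -0.002, -1.0]]
force [0.406, 0.358, 0.926]
wrist_torque [-0.061, 0.022, 0.005]
finger_gap 0.085
scene 55.62451565510373 316.14904525675075 202.71046826343755 [[0.5876538208885125, -0.8090954769570445, -0.005243659293315439], [-0.6510171975471348, -0.46897186216247183, -0.596860118451332], [0.48045769355168694, 0.3541608415219217, -0.802328176645615]] [-0.19758015  0.45536882  0.74569466]
top 49.473528810726755 324.8088847701189 196.306992213879 [[0.08744294745604314, -0.9961159254670532, 0.010334116852236527], [-0.9084002177903054, -0.08399205386467788, -0.40957829435422777], [0.40885544543117563, 0.026427219273110432, -0.9122164363914772]] [0.10827898 0.54421622 1.01510484]
```

View pics/scene0.png

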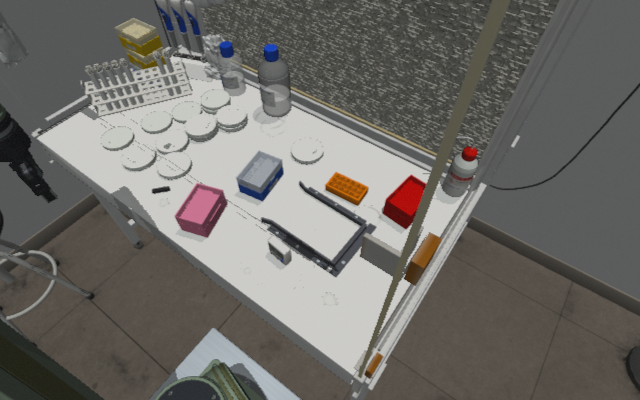

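View pics/top0.png

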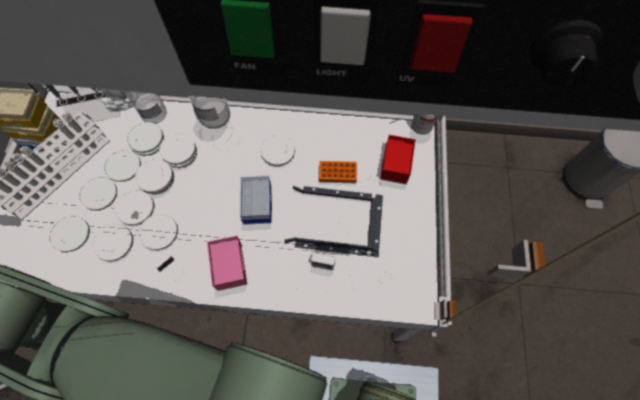

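The scene view shows the blue box at (260,175) and the lane mouth between the flares at (265,221) and (302,185), with the stop near (350,250). The top view shows the box at (256,200), rails from (290,190)/(290,241) to the stop at (376,222), the dish at (278,149) and the timer at (322,261).

```bash
cat > h.py <<'E'
import numpy as np,cv2
def K(f): return 200/np.tan(np.radians(f["fovy"])/2)
def onplane(f,uv,z):
    uv=np.atleast_2d(uv).astype(float); k=K(f)
    d=np.c_[(uv[:,0]-f["cx"])/k,(uv[:,1]-f["cy"])/k,np.ones(len(uv))]@f["R"]
    c=-f["R"].T@f["t"]; z=np.broadcast_to(z,len(uv))
    return c+d*((z-c[2])/d[:,2])[:,None]
def cloud(f):
    v,u=np.mgrid[0:400,0:640]; Z=f["range_z"]; k=K(f)
    P=np.stack([(u-f["cx"])/k*Z,(v-f["cy"])/k*Z,Z],-1)
    return (P-f["t"])@f["R"]
def rect(P): return cv2.minAreaRect(P.astype(np.float32)*1000)
E
python3 - <<'E'
from h import *
for n in("top","scene"):
    f=dict(np.load(n+"0.npz")); P=cloud(f); px=f["pixels"].astype(int); hsv=cv2.cvtColor(f["pixels"],cv2.COLOR_RGB2HSV)
    ok=f["range_z"]>0
    roi=ok&(P[...,0]>.25)&(P[...,0]<.8)&(abs(P[...,1])<.45)
    w=roi&(px.min(2)>170)&(abs(P[...,2])<.02); print(n,"table z",np.median(P[w][:,2]),P[w][:,2].std())
    dark=(roi&(px.max(2)<90)&(P[...,2]<.05)&(P[...,2]>-.02)).astype(np.uint8)
    c,_=cv2.findContours(dark,0,1)
    for q in c:
        if cv2.contourArea(q)>15:
            m=np.zeros((400,640),np.uint8);cv2.drawContours(m,[q],-1,1,-1);m=(m>0)&(dark>0)
            print("dark",cv2.boundingRect(q),"rect",rect(P[m][:,:2]),"z95",np.percentile(P[m][:,2],[5,50,95]).round(4))
    # box: blue mask
    blue=(roi&(hsv[...,0]>95)&(hsv[...,0]<135)&(hsv[...,1]>60)).astype(np.uint8)
    c,_=cv2.findContours(cv2.morphologyEx(blue,cv2.MORPH_CLOSE,np.ones((5,5))),0,1)
    for q in c:
        if cv2.contourArea(q)>60: print("blue",cv2.boundingRect(q),P[blue>0][:,:3].min(0),P[blue>0].max(0))
    hi=(roi&(P[...,2]>.055)&(P[...,2]<.075)).astype(np.uint8)
    c,_=cv2.findContours(hi,0,1)
    for q in c:
        if cv2.contourArea(q)>100:
            m=np.zeros((400,640),np.uint8);cv2.drawContours(m,[q],-1,1,-1);m=(m>0)&(hi>0)
            print("hi",cv2.boundingRect(q),rect(P[m][:,:2]),px[m].mean(0).round(),"z",np.percentile(P[m][:,2],[5,50,95]).round(4))
E
python3 -c "
import cv2
a=cv2.imread('pics/top0.png')[165:280,220:400];b=cv2.imread('pics/scene0.png')[130:280,220:400]
cv2.imwrite('pics/z0.png',cv2.vconcat([cv2.resize(a,(800,511),interpolation=2)[:300] if 0 else cv2.resize(a,(720,460),interpolation=2)]))"
```

```text
top table z 9.846948890494364e-05 0.003346360722740836
dark (440, 301, 10, 19) rect ((283.172119140625, -169.498779296875), (43.288818359375, 15.892548561096191), 0.28141888976097107) z95 [0.016  0.0354 0.0485]
dark (215, 271, 31, 18) rect ((303.7314453125, 374.2110290527344), (28.673267364501953, 80.02399444580078), 40.07278060913086) z95 [0.0167 0.0311 0.0476]
dark (312, 263, 21, 7) rect ((369.0234069824219, 149.17274475097656), (53.80417251586914, 3.623358964920044), 85.13934326171875) z95 [0.0195 0.0333 0.0463]
dark (242, 213, 29, 11) rect ((484.053955078125, 339.3641357421875), (18.706317901611328, 78.47605895996094), 21.26024055480957) z95 [0.0096 0.0289 0.0468]
dark (285, 187, 97, 69) rect ((512.896728515625, 126.37312316894531), (255.48342895507812, 188.580078125), 88.20710754394531) z95 [-0.0002  0.0055  0.02  ]
dark (380, 160, 29, 23) rect ((662.1417846679688, -20.217105865478516), (97.64154052734375, 48.81365966796875), 46.46775817871094) z95 [0.0039 0.0271 0.0473]
dark (435, 138, 7, 160) rect ((560.717529296875, -163.18325805664062), (4.453671932220459, 475.8351135253906)
[... 1859 characters left out ...]
0373744] [0.60170226 0.38010647 0.04817228]
hi (268, 235, 23, 21) ((381.05816650390625, 145.9608612060547), (60.326602935791016, 24.75790786743164), 84.27667999267578) [186. 186. 182.] z [0.057  0.0611 0.0638]
hi (175, 183, 49, 43) ((354.62054443359375, 396.37030029296875), (120.80121612548828, 82.73329162597656), 17.445730209350586) [174. 102. 126.] z [0.0593 0.0663 0.0688]
hi (386, 174, 41, 44) ((707.2783203125, -44.398399353027344), (79.77104949951172, 120.75733947753906), 83.2733383178711) [159.  19.  17.] z [0.0611 0.066  0.0684]
hi (236, 150, 47, 39) ((541.7647094726562, 348.6737976074219), (121.412109375, 81.49138641357422), 8.221220970153809) [140. 145. 151.] z [0.0598 0.0661 0.0689]
```

View pics/z0.png

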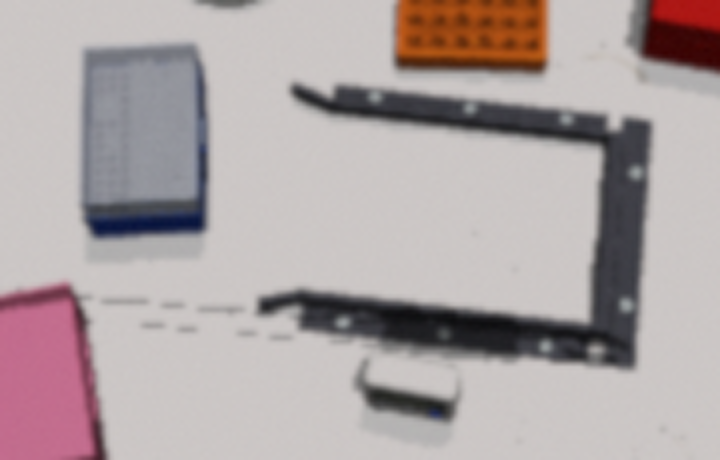

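The zoom shows the box (lid at (140,120)) left of the mouth. The rails' inner faces are clear and nearly parallel to the box's push direction, and the stop is at (605,220). I'll fit the lane and box frames now.

```bash
cat >> h.py <<'E'
def lanefit(f):
    P=cloud(f); px=f["pixels"].max(2)
    m=(f["range_z"]>0)&(px<110)&(P[...,2]>.010)&(P[...,2]<.024)&(abs(P[...,0]-.51)<.11)&(P[...,1]>-.04)&(P[...,1]<.27)
    q=P[m][:,:2]*1000; o=[]
    for lo,hi in((545,620),(410,475)):
        s=q[(q[:,0]>lo)&(q[:,0]<hi)&(q[:,1]>45)&(q[:,1]<205)].astype(np.float32)
        v=cv2.fitLine(s,cv2.DIST_HUBER,0,.01,.01).ravel(); sl=v[0]/v[1]
        o.append((sl,v[2]+sl*(120-v[3]),len(s)))
    s=q[(q[:,0]>480)&(q[:,0]<540)&(q[:,1]<45)]
    return o,np.percentile(s[:,1],[5,50,95,98]),len(s)
E
python3 - <<'E'
from h import *
for n in("top","scene"):
    f=dict(np.load(n+"0.npz")); print(n,lanefit(f))
    P=cloud(f);m=(f["range_z"]>0)&(P[...,2]>.01)&(P[...,2]<.024)&(f["pixels"].max(2)<110)
    q=P[m]*1000; q=q[(abs(q[:,0]-510)<110)&(q[:,1]>190)&(q[:,1]<270)]
    print(q[np.argsort(-q[:,1])][:14].round().tolist())
    # dish
    px=f["pixels"].astype(int); d=m=(f["range_z"]>0)&(P[...,2]>.012)&(P[...,2]<.022)&(abs(P[...,0]-.69)<.1)&(abs(P[...,1]-.3)<.1)
    print("dish",np.percentile(P[d],[1,99],axis=0).round(3).tolist())
    d=(f["range_z"]>0)&(P[...,2]>.02)&(P[...,2]<.032)&(px[...,0]>px[...,2]+80)&(abs(P[...,0]-.65)<.1)&(P[...,1]>.05)&(P[...,1]<.3)
    print("tube",rect(P[d][:,:2]))
E
```

```text
top ([(np.float32(0.028137075), np.float32(585.1887), 159), (np.float32(0.032256532), np.float32(438.84814), 149)], array([17.06725924, 23.12763169, 29.24568819, 29.38147498]), 92)
[[433.0, 256.0, 17.0], [440.0, 254.0, 15.0], [435.0, 254.0, 13.0], [436.0, 253.0, 18.0], [597.0, 253.0, 17.0], [435.0, 251.0, 13.0], [439.0, 251.0, 20.0], [599.0, 251.0, 15.0], [436.0, 251.0, 20.0], [596.0, 250.0, 13.0], [438.0, 248.0, 14.0], [436.0, 248.0, 11.0], [439.0, 248.0, 21.0], [595.0, 248.0, 10.0]]
dish [[0.592, 0.229, 0.012], [0.766, 0.364, 0.021]]
tube ((660.7083129882812, 129.57928466796875), (63.182899475097656, 108.48687744140625), 3.7850582599639893)
scene ([(np.float32(0.03334143), np.float32(585.56104), 156), (np.float32(0.03307781), np.float32(439.17032), 132)], array([14.1224029 , 18.91092802, 24.78459197, 25.66819409]), 93)
[[436.0, 255.0, 13.0], [436.0, 254.0, 19.0], [438.0, 253.0, 16.0], [435.0, 251.0, 11.0], [436.0, 251.0, 16.0], [599.0, 249.0, 11.0], [598.0, 248.0, 18.0], [436.0, 248.0, 14.0], [436.0, 248.0, 18.0], [435.0, 247.0, 11.0], [438.0, 247.0, 12.0], [438.0, 245.0, 19.0], [440.0, 243.0, 18.0], [438.0, 243.0, 11.0]]
dish [[0.593, 0.224, 0.012], [0.767, 0.361, 0.02]]
tube ((660.2727661132812, 127.62638854980469), (60.758907318115234, 110.58308410644531), 3.9443671703338623)
```

```bash
cat >> h.py <<'E'
# lane frame (m): mouth centre M, dir U, left L
a=np.arctan2(-1,-.0317); U=np.array([np.cos(a),np.sin(a)]); L=np.array([-U[1],U[0]])
E_=np.array([.5122+.0317*(.027-.120),.027]); M=E_-.2*U
def w2l(p): d=np.asarray(p)[...,:2]-M; return np.stack([d@U,d@L],-1)
def l2w(x,y): return M+x*U+y*L
def goal(s,x,y,z,yaw):
    """tool y wanted at world angle yaw; print the turn about tool z, then the shift in cm in the turned axes"""
    R=np.array(s["tool_rot"]); c=np.arctan2(R[1,1],R[0,1]); d=(yaw-c+np.pi)%(2*np.pi)-np.pi
    ty=np.array([np.cos(yaw),np.sin(yaw),0]); tz=np.array([0,0,-1.]); tx=np.cross(ty,tz)
    D=np.r_[l2w(x,y),z]-np.array(s["tcp_pos"])
    print("turn z",round(-d,3),"shift cm",(np.array([D@tx,D@ty,D@tz])*100).round(2),"lane now",w2l(s["tcp_pos"]).round(4),"z",round(s["tcp_pos"][2],4),"F",np.round(s["force"],1))
def box(f):
    P=cloud(f);m=(f["range_z"]>0)&(P[...,2]>.060)&(P[...,2]<.074)&(f["pixels"].max(2).astype(int)-f["pixels"].min(2)<50)
    m=m&(w2l(P)[...,0]<.23)&(abs(w2l(P)[...,1])<.11)&(w2l(P)[...,0]>-.22)
    n,l,st,_=cv2.connectedComponentsWithStats(m.astype(np.uint8)); i=1+st[1:,4].argmax()
    (c,w,ang)=cv2.minAreaRect((w2l(P[l==i])*1000).astype(np.float32))
    if w[0]<w[1]: ang-=90
    return np.round(c,1),np.round(w,1),round((ang+90)%180-90,2)
E
python3 - <<'E'
from h import *
from station import arm
print(M,U,L)
for n in("top","scene"):
    f=dict(np.load(n+"0.npz")); print(box(f))
    P=cloud(f); l=w2l(P)
    m=(f["range_z"]>0)&(P[...,2]>.012)&(P[...,2]<.022)&(l[...,1]>.12)&(l[...,1]<.25)&(l[...,0]>-.2)&(l[...,0]<.02)
    print("dish",cv2.minEnclosingCircle((l[m]*1000).astype(np.float32)), m.sum())
print(np.pi+np.arctan2(U[1],U[0]))
goal(arm.observe(),-.122,.110,.20,np.pi+np.arctan2(U[1],U[0]))
E
```

```text
[0.51558872 0.22689959] [-0.03168408 -0.99949793] [ 0.99949793 -0.03168408]
(array([-125.5,   21.5]), array([ 78.5, 120.6]), -80.37)
dish ((-95.32841491699219, 198.79916381835938), 52.249237060546875) 781
(array([-122.6,   22.3]), array([ 81.4, 121.5]), -80.12)
dish ((-93.60615539550781, 200.86854553222656), 52.818111419677734) 601
1.539106938734998
turn z -0.189 shift cm [-51.01 -19.92   3.05] lane now [-0.3212 -0.4001] z 0.2305 F [-0.1  0.7 -1. ]
```

{"fn": "drive_tool", "kwargs": {
  "steps": [
    [[4,0,0,0,0,0,-0.095],[4,0,0,0,0,0,-0.094],[4,-3.4,-1.3,0,0,0,0],[4,-3.4,-1.3,0,0,0,0],[4,-3.4,-1.3,0,0,0,0]]
  ]
}}

```text
clock: 0.52
tcp_pos: [0.2271, 0.5182, 0.2308]
tool_rot: [[-1.0, 0.03, -0.0], [0.03, 1.0, -0.001], [0.0, -0.001, -1.0]]
force: [-0.3, 0.5, 0.2]
finger_gap: 0.0401
```

{"fn": "drive_tool", "kwargs": {
  "steps": [
    [[4,-3.4,-1.3,0,0,0,0],[4,-3.4,-1.3,0,0,0,0],[4,-3.4,-1.3,0,0,0,0],[4,-3.4,-1.3,0,0,0,0],[4,-3.4,-1.3,0,0,0,0]]
  ]
}}

```text
clock: 0.93
tcp_pos: [0.3958, 0.4473, 0.2309]
tool_rot: [[-0.999, 0.032, -0.001], [0.032, 0.999, -0.0], [0.001, -0.001, -1.0]]
force: [-0.4, 1.5, 1.0]
finger_gap: 0.04
```

{"fn": "drive_tool", "kwargs": {
  "steps": [
    [[4,-3.4,-1.3,0,0,0,0],[4,-3.4,-1.3,0,0,0,0],[4,-3.4,-1.3,0,0,0,0],[4,-3.4,-1.3,0,0,0,0],[4,-3.4,-1.3,0,0,0,0]]
  ]
}}

```text
clock: 1.35
tcp_pos: [0.5637, 0.3769, 0.2308]
tool_rot: [[-0.999, 0.032, -0.001], [0.032, 0.999, -0.0], [0.001, -0.0, -1.0]]
force: [0.4, 1.1, 0.3]
finger_gap: 0.0401
```

```bash
python3 - <<'E'
from h import *
from station import arm
s=arm.observe(); print(s["clock"],s["finger_gap"],s["tool_rot"])
goal(s,-.122,.110,.20,1.5391)
E
```

```text
1.35 0.04010063748205436 [[-9.99487754e-01  3.19890720e-02 -9.63389664e-04]
 [ 3.19895236e-02  9.99488100e-01 -4.56997302e-04]
 [ 9.48277585e-04 -4.87581584e-04 -9.99999432e-01]]
turn z -0.0 shift cm [-6.67 -2.95  3.08] lane now [-0.1515  0.0433] z 0.2308 F [0.4 1.1 0.3]
```

{"fn": "drive_tool", "kwargs": {
  "steps": [
    [[4,-2.2,-0.97,1,0,0,0],[4,-2.2,-0.97,1,0,0,0],[4,-2.2,-0.97,1,0,0,0],[4,0,0,0,0,0,0],[4,0,0,0,0,0,0]]
  ]
}}

```text
clock: 1.77
tcp_pos: [0.6276, 0.3459, 0.1993]
tool_rot: [[-0.999, 0.034, -0.003], [0.034, 0.999, -0.001], [0.003, -0.001, -1.0]]
force: [-1.9, -0.0, -0.1]
finger_gap: 0.0399
```

```bash
python3 - <<'E'
from h import *
from station import arm
s=arm.observe()
goal(s,-.122,.110,.015,1.5391)
f=arm.grab_frame("wrist"); cv2.imwrite("pics/w1.png",f["pixels"][:,:,::-1]); print(f["tool_from_camera"].round(3))
f=arm.grab_frame("scene"); cv2.imwrite("pics/s1.png",cv2.resize(f["pixels"][100:280,200:400,::-1],(800,720))[:600])
E
```

```text
turn z -0.002 shift cm [-0.18 -0.04 18.43] lane now [-0.1224  0.1082] z 0.1993 F [-1.9 -0.  -0.1]
[[-0.    -0.96  -0.278  0.071]
 [ 1.    -0.     0.001  0.001]
 [-0.001 -0.278  0.96  -0.143]
 [ 0.     0.     0.     1.   ]]
```

View pics/w1.png

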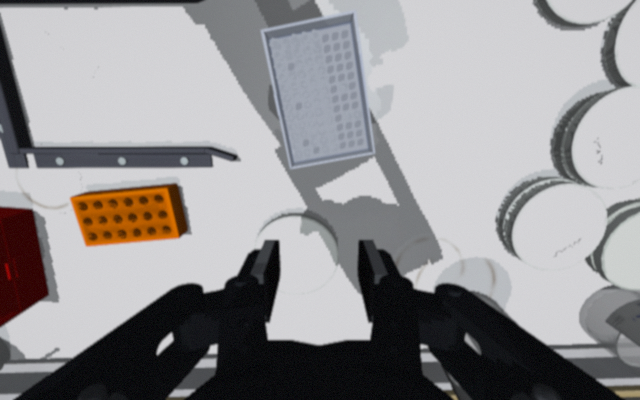

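The wrist view shows the box at (320,90), the open fingertips at (265,270)/(372,270) and the dish at (300,250), which looks close only because of perspective. The computed gap to it is about 25 mm, so I'll descend.

{"fn": "drive_tool", "kwargs": {
  "steps": [
    [[4,-0.1,0,3.6,0,0,0],[4,-0.1,0,3.6,0,0,0],[4,0,0,3.6,0,0,0],[4,0,0,3.6,0,0,0],[4,0,0,2.5,0,0,0]]
  ]
}}

```text
clock: 2.28
tcp_pos: [0.627, 0.3473, 0.03]
tool_rot: [[-1.0, 0.03, -0.003], [0.03, 1.0, -0.001], [0.003, -0.001, -1.0]]
force: [0.5, 0.2, -0.3]
finger_gap: 0.0398
```

{"fn": "drive_tool", "kwargs": {
  "steps": [
    [[4,0,0,1.2,0,0,0],[4,0,0,0,0,0,0]]
  ]
}}

```text
clock: 2.45
tcp_pos: [0.627, 0.3469, 0.0177]
tool_rot: [[-1.0, 0.031, -0.005], [0.031, 1.0, -0.002], [0.005, -0.002, -1.0]]
force: [-0.2, -0.0, -0.4]
finger_gap: 0.0401
```

```bash
python3 - <<'E'
from h import *
from station import arm
s=arm.observe()
goal(s,-.122,.070,.015,1.5391)
f=arm.grab_frame("wrist"); cv2.imwrite("pics/w2.png",f["pixels"][:,:,::-1])
f=arm.grab_frame("scene"); print(box(f))
P=cloud(f);l=w2l(P);m=(f["range_z"]>0)&(P[...,2]>.02)&(P[...,2]<.07)&(l[...,1]>.085)&(l[...,1]<.14)&(abs(l[...,0]+.12)<.07)&(f["pixels"].max(2)<110)
print("finger",np.percentile(l[m],[2,98],axis=0),m.sum())
E
```

```text
turn z 0.001 shift cm [ 3.75 -0.15  0.27] lane now [-0.1235  0.1075] z 0.0177 F [-0.2 -0.  -0.4]
(array([-121.8,   22.4]), array([ 82.1, 121.6]), -79.76)
finger [[-0.15855842  0.09521136]
 [-0.08847267  0.12020868]] 132
```

View pics/w2.png

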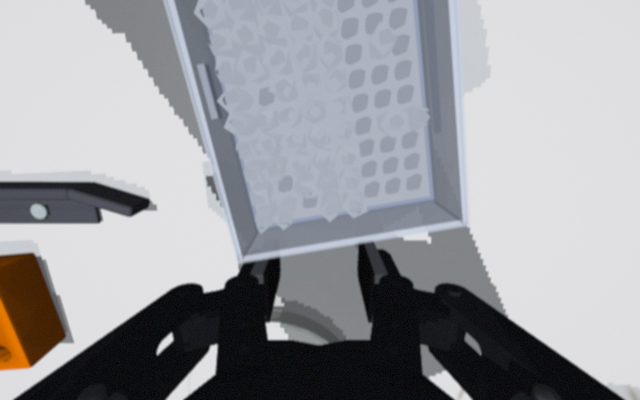

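The wrist view shows the box's left face tilted just ahead of the fingertips at (262,270)/(370,260), with the front-left corner at (243,262). The gap is free, so I'll push gently sideways.

{"fn": "drive_tool", "kwargs": {
  "steps": [
    [[4,0.5,0,0,0,0,0],[4,0.5,0,0,0,0,0],[4,0.4,0,0,0,0,0],[4,0.4,0,0,0,0,0],[4,0.4,0,0,0,0,0]]
  ]
}}

```text
clock: 2.97
tcp_pos: [0.6075, 0.3477, 0.0214]
tool_rot: [[-0.999, 0.032, 0.002], [0.032, 0.999, 0.001], [-0.002, 0.001, -1.0]]
force: [1.2, 0.2, 1.6]
finger_gap: 0.0396
```

{"fn": "drive_tool", "kwargs": {
  "steps": [
    [[4,0.4,0,0,0,0,0],[4,0.4,0,0,0,0,0],[4,0.3,0,0,0,0,0],[4,0,0,0,0,0,0],[4,0,0,0,0,0,0]]
  ]
}}

```text
clock: 3.38
tcp_pos: [0.5959, 0.3479, 0.0201]
tool_rot: [[-0.999, 0.032, -0.001], [0.032, 0.999, -0.0], [0.001, -0.0, -1.0]]
force: [-0.6, -0.1, -0.2]
finger_gap: 0.04
```

```bash
python3 - <<'E'
from h import *
from station import arm
s=arm.observe()
goal(s,-.122,.0705,.015,1.5391)
for n in("top","scene"): print(box(arm.grab_frame(n)))
E
```

```text
turn z -0.0 shift cm [ 0.59 -0.15  0.51] lane now [-0.1235  0.0764] z 0.0201 F [-0.6 -0.1 -0.2]
(array([-158. ,    6.8]), array([ 1.4, 17.4]), -54.93)
(array([-125.8,   10.4]), array([144.1,  94.8]), 84.44)
```

{"fn": "drive_tool", "kwargs": {
  "steps": [
    [[4,0.3,0,0,0,0,0],[4,0.2,0,0,0,0,0],[4,0,0,0,0,0,0],[4,-0.5,0,0,0,0,0],[4,-1.5,0,0,0,0,0]]
  ]
}}

```text
clock: 3.9
tcp_pos: [0.6099, 0.3475, 0.0203]
tool_rot: [[-1.0, 0.031, -0.002], [0.031, 1.0, -0.001], [0.002, -0.001, -1.0]]
force: [0.2, -0.3, 0.5]
finger_gap: 0.0399
```

{"fn": "drive_tool", "kwargs": {
  "steps": [
    [[4,-0.5,0,-2,0,0,0],[4,0,0,-4,0,0,0],[4,0,0,-4,0,0,0],[4,0,0,-4,0,0,0],[4,0,0,-2,0,0,0]]
  ]
}}

```text
clock: 4.32
tcp_pos: [0.6185, 0.3482, 0.1864]
tool_rot: [[-0.999, 0.032, 0.007], [0.032, 0.999, 0.004], [-0.007, 0.005, -1.0]]
force: [1.4, 1.1, 0.7]
finger_gap: 0.04
```

```bash
python3 - <<'E'
from h import *
from station import arm
s=arm.observe()
goal(s,-.122,.0705,.015,1.5391)
for n in("top","scene"):
  f=arm.grab_frame(n);print(box(f));cv2.imwrite(f"pics/{n}3.png",f["pixels"][:,:,::-1])
goal(s,-.235,0,.18,1.5391-np.pi/2)
E
```

```text
turn z -0.0 shift cm [ 2.85 -0.25 17.14] lane now [-0.1245  0.099 ] z 0.1864 F [1.4 1.1 0.7]
(array([-155.1,   34.3]), array([41.1, 46.7]), -26.34)
(array([-127.6,   -1.3]), array([ 81.5, 120.6]), -89.76)
turn z 1.57 shift cm [11.05 -9.9   0.64] lane now [-0.1245  0.099 ] z 0.1864 F [1.4 1.1 0.7]
```

{"fn": "drive_tool", "kwargs": {
  "steps": [
    [[7,0,0,0,0,0,0.121],[7,0,0,0,0,0,0.121],[7,0,0,0,0,0,0.121],[7,0,0,0,0,0,0.121],[7,0,0,0,0,0,0.121]]
  ]
}}

```text
clock: 4.83
tcp_pos: [0.6159, 0.3469, 0.1786]
tool_rot: [[-0.8, 0.599, -0.002], [0.599, 0.8, -0.001], [0.001, -0.002, -1.0]]
force: [0.8, -1.0, -0.1]
finger_gap: 0.0702
```

{"fn": "drive_tool", "kwargs": {
  "steps": [
    [[7,0,0,0,0,0,0.121],[7,0,0,0,0,0,0.121],[7,0,0,0,0,0,0.121],[7,0,0,0,0,0,0.121],[7,0,0,0,0,0,0.121]]
  ]
}}

```text
clock: 5.25
tcp_pos: [0.6159, 0.3469, 0.1785]
tool_rot: [[-0.317, 0.948, -0.003], [0.948, 0.317, -0.001], [-0.0, -0.003, -1.0]]
force: [0.6, 0.0, 0.3]
finger_gap: 0.0699
```

{"fn": "drive_tool", "kwargs": {
  "steps": [
    [[7,0,0,0,0,0,0.121],[7,0,0,0,0,0,0.121],[7,0,0,0,0,0,0.118],[7,2.7,-3.3,0,0,0,0],[7,2.7,-3.3,0,0,0,0]]
  ]
}}

```text
clock: 5.67
tcp_pos: [0.5539, 0.4007, 0.1782]
tool_rot: [[0.036, 0.999, -0.002], [0.999, -0.036, -0.001], [-0.002, -0.002, -1.0]]
force: [-0.6, -0.3, 0.2]
finger_gap: 0.0702
```

{"fn": "drive_tool", "kwargs": {
  "steps": [
    [[7,2.7,-3.3,0,0,0,0],[7,0,0,0,0,0,0],[7,0,0,0,0,0,0]]
  ]
}}

```text
clock: 5.92
tcp_pos: [0.5201, 0.4306, 0.1791]
tool_rot: [[0.027, 1.0, -0.002], [1.0, -0.027, -0.001], [-0.001, -0.002, -1.0]]
force: [-0.1, -0.8, -0.7]
finger_gap: 0.07
```

```bash
python3 - <<'E'
from h import *
from station import arm
s=arm.observe(); print(s["clock"],s["joint_positions"].round(2) if hasattr(s["joint_positions"],"round") else s["joint_positions"])
goal(s,-.205,-.001,.012,1.5391-np.pi/2)
for n in("top","scene"):
  f=arm.grab_frame(n);print(box(f))
E
```

```text
5.9167 [ 0.67  0.51  1.39 -0.    1.24  0.7 ]
turn z 0.004 shift cm [ 0.13  0.09 16.71] lane now [-0.2037 -0.0019] z 0.1791 F [-0.1 -0.8 -0.7]Traceback (most recent call last):
  File "<stdin>", line 6, in <module>
  File "h.py", line 37, in box
    n,l,st,_=cv2.connectedComponentsWithStats(m.astype(np.uint8)); i=1+st[1:,4].argmax()
                                                                       ~~~~~~~~~~~~~~~^^
ValueError: attempt to get argmax of an empty sequence
```

{"fn": "drive_tool", "kwargs": {
  "steps": [
    [[7,0.1,0.1,3.6,0,0,0],[7,0.1,0,3.6,0,0,0],[7,0,0,3.6,0,0,0],[7,0,0,3,0,0,0],[7,0,0,2,0,0,0]]
  ]
}}

```text
clock: 6.38
tcp_pos: [0.5229, 0.4285, 0.0179]
tool_rot: [[0.033, 0.999, -0.004], [0.999, -0.033, -0.004], [-0.004, -0.004, -1.0]]
force: [-0.1, 0.1, -0.5]
finger_gap: 0.0702
```

{"fn": "drive_tool", "kwargs": {
  "steps": [
    [[7,0,0,0.7,0,0,0],[7,0,0,0,0,0,0]]
  ]
}}

```text
clock: 6.55
tcp_pos: [0.5231, 0.4294, 0.0126]
tool_rot: [[0.033, 0.999, -0.004], [0.999, -0.033, -0.003], [-0.003, -0.004, -1.0]]
force: [-0.2, -0.4, 0.3]
finger_gap: 0.0701
```

```bash
python3 - <<'E'
from h import *
from station import arm
s=arm.observe()
goal(s,-.180,-.001,.012,1.5391-np.pi/2)
f=arm.grab_frame("scene"); cv2.imwrite("pics/s4.png",cv2.resize(f["pixels"][120:270,200:400,::-1],(800,600)))
f=arm.grab_frame("wrist"); cv2.imwrite("pics/w4.png",f["pixels"][:,:,::-1])
E
```

```text
turn z -0.001 shift cm [-2.26 -0.21  0.06] lane now [-0.2026  0.0011] z 0.0126 F [-0.2 -0.4  0.3]
```

View pics/w4.png

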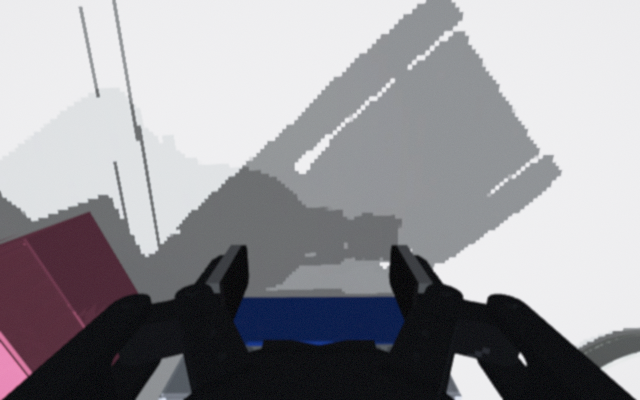

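The wrist view looks away from the box. The blue rear face appears square between the fingertips at (235,320)–(405,320), and the pink box at (60,300) is clear. Next is a short push, then a check before entering the lane.

{"fn": "drive_tool", "kwargs": {
  "steps": [
    [[7,-1,-0.1,0,0,0,0],[7,-0.7,-0.1,0,0,0,0],[7,-0.4,0,0,0,0,0],[7,-0.4,0,0,0,0,0],[7,-0.5,0,0,0,0,0]]
  ]
}}

```text
clock: 7.07
tcp_pos: [0.521, 0.402, 0.0168]
tool_rot: [[0.032, 0.999, 0.002], [0.999, -0.032, 0.003], [0.003, 0.002, -1.0]]
force: [0.4, 3.2, 4.1]
finger_gap: 0.0699
```

{"fn": "drive_tool", "kwargs": {
  "steps": [
    [[7,-0.6,0,0,0,0,0],[7,-0.6,0,0,0,0,0],[7,-0.6,0,0,0,0,0],[7,-0.5,0,0,0,0,0],[7,-0.3,0,0,0,0,0]]
  ]
}}

```text
clock: 7.48
tcp_pos: [0.5204, 0.376, 0.0167]
tool_rot: [[0.031, 1.0, 0.003], [1.0, -0.031, 0.003], [0.003, 0.003, -1.0]]
force: [-0.4, 4.4, 5.2]
finger_gap: 0.0702
```

```bash
python3 - <<'E'
from h import *
from station import arm
s=arm.observe()
goal(s,.1085,0,.012,1.5391-np.pi/2)
for n in("top","scene"):
  f=arm.grab_frame(n); cv2.imwrite(f"pics/{n}5.png",f["pixels"][:,:,::-1]);np.savez(n+"5.npz",**f)
a=cv2.imread("pics/top5.png")[160:280,220:400];b=cv2.imread("pics/scene5.png")[130:280,220:400]
cv2.imwrite("pics/c5.png",np.hstack([cv2.resize(a,(400,267)),cv2.resize(b,(320,267))]))
E
```

```text
turn z 0.0 shift cm [-2.577e+01 -1.000e-02  4.700e-01] lane now [-1.492e-01  1.000e-04] z 0.0167 F [-0.4  4.4  5.2]
```

View pics/c5.png

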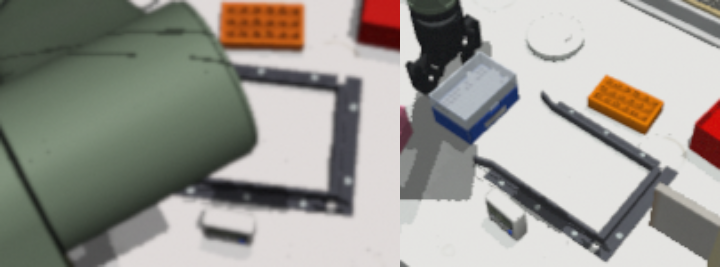

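The left (top) view has the arm hiding the box. The right (scene) view shows the box at (475,97) pushed squarely toward the mouth, flare ends at (480,160) and (545,97), and the dish and blocks untouched.

```bash
sed -i 's/<50)$/<50)\&(f["pixels"].max(2)>100)/' h.py; python3 - <<'E'
from h import *
from station import arm
f=dict(np.load("scene5.npz"));print(box(f))
f=dict(np.load("scene0.npz"));print(box(f))
# front face line: blue lower part
f=dict(np.load("scene5.npz"));P=cloud(f);l=w2l(P)*1000
px=f["pixels"].astype(int);m=(f["range_z"]>0)&(P[...,2]>.055)&(P[...,2]<.074)&(px.max(2)>100)&(abs(l[...,1])<90)&(l[...,0]<0)&(l[...,0]>-160)
q=l[m]
for lo in range(-60,60,20):
    s=q[(q[:,1]>=lo)&(q[:,1]<lo+20)]; print(lo,np.percentile(s[:,0],[3,97]).round(1),len(s))
E
```

```text
(array([-96. ,  -0.9]), array([ 82.8, 118.9]), -89.96)
(array([-122.7,   22.3]), array([ 81.3, 121.4]), -79.75)
-60 [-132.7  -56.1] 217
-40 [-134.2  -55.5] 172
-20 [-133.1  -55.5] 172
0 [-131.8  -55.5] 172
20 [-131.9  -56. ] 158
40 [-133.2  -55.2] 149
```

Box is at lane (-96, -0.9) mm and square. I'll continue into the lane.

{"fn": "drive_tool", "kwargs": {
  "steps": [
    [[7,-0.6,0,0,0,0,0],[7,-0.8,0,0,0,0,0],[7,-0.8,0,0,0,0,0],[7,-0.8,0,0,0,0,0],[7,-0.8,0,0,0,0,0]]
  ]
}}

```text
clock: 8.0
tcp_pos: [0.5192, 0.3382, 0.0166]
tool_rot: [[0.031, 1.0, 0.003], [1.0, -0.031, 0.003], [0.003, 0.003, -1.0]]
force: [0.6, 4.6, 5.9]
finger_gap: 0.0698
```

{"fn": "drive_tool", "kwargs": {
  "steps": [
    [[7,-0.8,0,0,0,0,0],[7,-0.8,0,0,0,0,0],[7,-0.8,0,0,0,0,0],[7,-0.8,0,0,0,0,0],[7,-0.6,0,0,0,0,0]]
  ]
}}

```text
clock: 8.42
tcp_pos: [0.5181, 0.2999, 0.0166]
tool_rot: [[0.031, 1.0, 0.003], [1.0, -0.031, 0.003], [0.003, 0.003, -1.0]]
force: [-0.7, 4.4, 5.6]
finger_gap: 0.0701
```

```bash
cat > st.py <<'E'
from h import *
from station import arm
s=arm.observe(); print(s["clock"])
goal(s,.1075,0,.015,1.5391-np.pi/2)
f=arm.grab_frame("scene"); print(box(f)); cv2.imwrite("pics/s_%d.png"%(s["clock"]*100),cv2.resize(f["pixels"][130:280,220:400,::-1],(720,600)))
E
python3 st.py
```

```text
8.4167
turn z 0.0 shift cm [-18.05  -0.02   0.16] lane now [-0.073   0.0002] z 0.0166 F [-0.7  4.4  5.6]
(array([-21.4,  -0.3]), array([ 86.6, 120.3]), -89.5)
```

{"fn": "drive_tool", "kwargs": {
  "steps": [
    [[7,-0.7,0,0,0,0,0],[7,-0.8,0,0,0,0,0],[7,-0.8,0,0,0,0,0],[7,-0.8,0,0,0,0,0],[7,-0.8,0,0,0,0,0]]
  ]
}}

```text
clock: 8.88
tcp_pos: [0.5169, 0.2611, 0.0166]
tool_rot: [[0.031, 1.0, 0.003], [1.0, -0.031, 0.002], [0.003, 0.003, -1.0]]
force: [-0.6, 4.9, 6.4]
finger_gap: 0.0705
```

{"fn": "drive_tool", "kwargs": {
  "steps": [
    [[7,-0.8,0,0,0,0,0],[7,-0.8,0,0,0,0,0],[7,-0.8,0,0,0,0,0],[7,-0.8,0,0,0,0,0],[7,-0.7,0,0,0,0,0]]
  ]
}}

```text
clock: 9.3
tcp_pos: [0.5157, 0.222, 0.0165]
tool_rot: [[0.031, 1.0, 0.003], [1.0, -0.031, 0.002], [0.002, 0.003, -1.0]]
force: [1.3, 5.3, 6.3]
finger_gap: 0.07
```

```bash
python3 st.py; ls pics
```

```text
9.3
turn z 0.0 shift cm [-10.26  -0.03   0.15] lane now [0.0049 0.0003] z 0.0165 F [1.3 5.3 6.3]
(array([56.5, -0.7]), array([ 84.8, 119.7]), -89.91)
c5.png
s1.png
s4.png
s_841.png
s_930.png
scene0.png
scene3.png
scene5.png
top0.png
top3.png
top5.png
w1.png
w2.png
w4.png
z0.png
```

{"fn": "drive_tool", "kwargs": {
  "steps": [
    [[7,-0.7,0,0,0,0,0],[7,-0.8,0,0,0,0,0],[7,-0.8,0,0,0,0,0],[7,-0.8,0,0,0,0,0],[7,-0.8,0,0,0,0,0]]
  ]
}}

```text
clock: 9.77
tcp_pos: [0.5145, 0.183, 0.0165]
tool_rot: [[0.031, 1.0, 0.003], [1.0, -0.031, 0.002], [0.002, 0.003, -1.0]]
force: [-0.2, 4.9, 7.2]
finger_gap: 0.07
```

{"fn": "drive_tool", "kwargs": {
  "steps": [
    [[7,-0.8,0,0,0,0,0],[7,-0.8,0,0,0,0,0],[7,-0.8,0,0,0,0,0],[7,-0.8,0,0,0,0,0],[7,-0.7,0,0,0,0,0]]
  ]
}}

```text
clock: 10.18
tcp_pos: [0.5132, 0.1439, 0.0165]
tool_rot: [[0.031, 1.0, 0.003], [1.0, -0.031, 0.002], [0.002, 0.003, -1.0]]
force: [0.1, 5.9, 7.8]
finger_gap: 0.0699
```

{"fn": "drive_tool", "kwargs": {
  "steps": [
    [[7,-0.5,0,0,0,0,0],[7,-0.4,0,0,0,0,0],[7,0,0,0,0,0,0]]
  ]
}}

```text
clock: 10.43
tcp_pos: [0.5129, 0.1343, 0.0165]
tool_rot: [[0.032, 0.999, 0.003], [1.0, -0.032, 0.001], [0.001, 0.003, -1.0]]
force: [1.1, 1.6, 7.9]
finger_gap: 0.0698
```

```bash
python3 st.py
```

```text
10.4333
turn z 0.0 shift cm [-1.49 -0.02  0.15] lane now [0.0926 0.0002] z 0.0165 F [1.1 1.6 7.9]
(array([145.6,  -0.2]), array([ 82.2, 120.2]), -89.1)
```

Box is near x = 145 mm, so I'll go in small steps until the stop shows in the force.

{"fn": "drive_tool", "kwargs": {
  "steps": [
    [[7,-0.3,0,0,0,0,0],[7,-0.3,0,0,0,0,0],[7,-0.3,0,0,0,0,0]]
  ]
}}

```text
clock: 10.73
tcp_pos: [0.5126, 0.1261, 0.0165]
tool_rot: [[0.031, 1.0, 0.003], [1.0, -0.031, 0.002], [0.002, 0.003, -1.0]]
force: [0.1, 4.7, 7.8]
finger_gap: 0.0701
```

{"fn": "drive_tool", "kwargs": {
  "steps": [
    [[7,-0.2,0,0,0,0,0],[7,0,0,0,0,0,0]]
  ]
}}

```text
clock: 10.9
tcp_pos: [0.5125, 0.1238, 0.0165]
tool_rot: [[0.031, 1.0, 0.003], [1.0, -0.031, 0.001], [0.001, 0.002, -1.0]]
force: [0.2, 2.9, 6.4]
finger_gap: 0.0702
```

```bash
python3 st.py
```

```text
10.9
turn z 0.0 shift cm [-0.43 -0.02  0.15] lane now [0.1032 0.0002] z 0.0165 F [0.2 2.9 6.4]
(array([155.7,  -1.6]), array([ 83.1, 120.3]), -89.33)
```

{"fn": "drive_tool", "kwargs": {
  "steps": [
    [[7,-0.15,0,0,0,0,0],[7,-0.1,0,0,0,0,0]]
  ]
}}

```text
clock: 11.12
tcp_pos: [0.5124, 0.1217, 0.0165]
tool_rot: [[0.031, 1.0, 0.003], [1.0, -0.031, 0.002], [0.002, 0.003, -1.0]]
force: [-0.8, 5.6, 8.0]
finger_gap: 0.0699
```

{"fn": "drive_tool", "kwargs": {
  "steps": [
    [[7,-0.15,0,0,0,0,0],[7,0,0,0,0,0,0]]
  ]
}}

```text
clock: 11.28
tcp_pos: [0.5124, 0.12, 0.0165]
tool_rot: [[0.031, 1.0, 0.003], [1.0, -0.031, 0.001], [0.001, 0.003, -1.0]]
force: [-0.4, 4.6, 8.1]
finger_gap: 0.0702
```

```bash
python3 st.py
```

```text
11.2833
turn z 0.0 shift cm [-0.06 -0.02  0.15] lane now [0.1069 0.0002] z 0.0165 F [-0.4  4.6  8.1]
(array([159.1,  -1.1]), array([ 82.9, 119.8]), -89.49)
```

{"fn": "drive_tool", "kwargs": {
  "steps": [
    [[7,-0.1,0,0,0,0,0],[7,-0.1,0,0,0,0,0]]
  ]
}}

```text
clock: 11.5
tcp_pos: [0.5126, 0.1196, 0.0166]
tool_rot: [[0.033, 0.999, 0.003], [0.999, -0.033, 0.004], [0.004, 0.003, -1.0]]
force: [-0.9, 16.3, 9.4]
finger_gap: 0.0699
```

{"fn": "drive_tool", "kwargs": {
  "steps": [
    [[7,-0.1,0,0,0,0,0],[7,0,0,0,0,0,0]]
  ]
}}

```text
clock: 11.67
tcp_pos: [0.5126, 0.1194, 0.0168]
tool_rot: [[0.033, 0.999, 0.003], [0.999, -0.033, 0.005], [0.005, 0.003, -1.0]]
force: [-0.0, 15.5, 9.4]
finger_gap: 0.07
```

```bash
python3 st.py
```

```text
11.6667
turn z -0.001 shift cm [ 0.   -0.04  0.18] lane now [0.1075 0.0004] z 0.0168 F [-0.  15.5  9.4]
(array([160.2,  -0.7]), array([ 82.6, 119.7]), -89.4)
```

The force jumped from 5 to 16 N and motion stalled, so the box is on the stop. I'll back off straight, then rise.

{"fn": "drive_tool", "kwargs": {
  "steps": [
    [[7,0.3,0,0,0,0,0],[7,0.6,0,0,0,0,0],[7,1,0,0,0,0,0],[7,2,0,0,0,0,0],[7,2,0,-1,0,0,0]]
  ]
}}

```text
clock: 12.13
tcp_pos: [0.5111, 0.1749, 0.0235]
tool_rot: [[0.032, 0.999, -0.005], [0.999, -0.032, -0.002], [-0.002, -0.005, -1.0]]
force: [0.1, -0.6, 0.2]
finger_gap: 0.0703
```

{"fn": "drive_tool", "kwargs": {
  "steps": [
    [[7,1,0,-3.5,0,0,0],[7,0,0,-4,0,0,0],[7,0,0,-4,0,0,0],[7,2,0,-3,0,0,0],[7,4,0,0,0,0,0]]
  ]
}}

```text
clock: 12.55
tcp_pos: [0.5182, 0.2444, 0.1771]
tool_rot: [[0.035, 0.999, 0.01], [0.999, -0.035, 0.002], [0.003, 0.01, -1.0]]
force: [1.0, 0.9, 0.5]
finger_gap: 0.0698
```

{"fn": "drive_tool", "kwargs": {
  "steps": [
    [[7,4,0,0,0,0,0],[7,4,0,0,0,0,0],[7,4,0,0,0,0,0],[7,4,0,0,0,0,0],[7,0,0,0,0,0,0]]
  ]
}}

```text
clock: 12.97
tcp_pos: [0.5194, 0.4119, 0.1689]
tool_rot: [[0.026, 1.0, -0.0], [1.0, -0.026, 0.003], [0.003, -0.0, -1.0]]
force: [0.7, 0.5, 0.0]
finger_gap: 0.0699
```

```bash
python3 st.py; python3 - <<'E'
from h import *
from station import arm
f=arm.grab_frame("top"); print(box(f)); cv2.imwrite("pics/t9.png",cv2.resize(f["pixels"][165:280,220:400,::-1],(720,460)))
P=cloud(f);l=w2l(P);d=(f["range_z"]>0)&(P[...,2]>.02)&(P[...,2]<.032)&(f["pixels"][...,0].astype(int)>f["pixels"][...,2].astype(int)+80)&(abs(P[...,0]-.65)<.1)&(P[...,1]>.05)&(P[...,1]<.3)
print("tube",rect(P[d][:,:2]))
E
```

```text
12.9667
turn z 0.006 shift cm [-29.25   0.2   15.39] lane now [-0.185 -0.002] z 0.1689 F [0.7 0.5 0. ]
(array([160.3,  -0.4]), array([120.3,  81.4]), 89.94)
(array([158. ,  -0.8]), array([ 79.3, 120.1]), -89.97)
tube ((659.713134765625, 129.7693634033203), (64.01701354980469, 108.36017608642578), 3.4803059101104736)
```

View pics/t9.png

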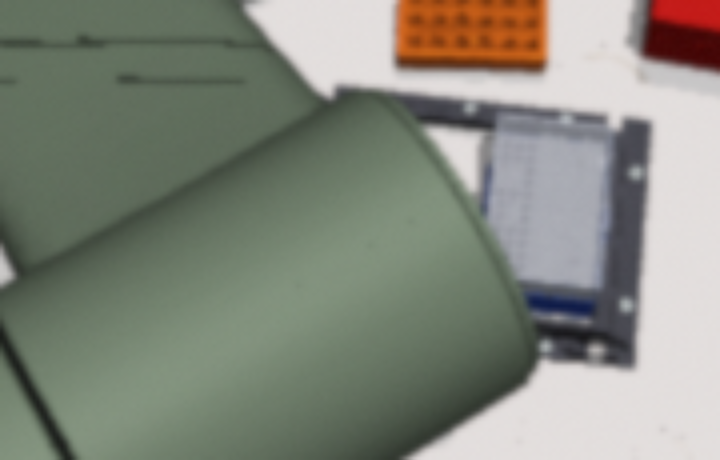

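The picture shows the box at (550,215) against the stop's edge (about x = 610), centred and square. The tube block is where it was.

```bash
python3 -c "
from station import arm
print(arm.hand_in())"
```

```text
the job is handed in; nothing more can be done
None
```

The box is pushed down the lane and sits against the stop, with the arm clear. I handed the job in after about 13 s on the robot's clock; the hand-in gives no verdict.

**What I did:** I first nudged the box sideways with two fingers on its left face, moving it about 23 mm and taking out about 10° of turn. Then I pushed it with two fingers on its rear face until the push force rose from about 5 N to 16 N and it stopped moving. I backed off straight and raised the arm.

**Last checks:**
- **Along the lane:** the two cameras gave x = 160.3 mm (scene) and 158.0 mm (top). They disagree by about 2 mm, roughly the calibration error, and both are within the allowed 156–164 mm.
- **Across the lane and turn:** both put the box within 1 mm of the centre line and within 0.1° of square.
- **Tube block:** it moved no more than about 1 mm by measurement.
- **Not re-measured:** I did not check the dish and timer by number at the end. They looked untouched in the scene view just before the lane, and no later move went near them. Nothing in the positions or forces suggested a rail was touched, but I had no direct measure of it.
- **Unexplained:** the fingers felt an upward force of 5–9 N and rode about 4 mm high during the push. I didn't find the cause; it went away once I backed off.

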